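# Space and hold the inlay tile of a bottle display stand

## Task

Three wooden display stands each have a white tile on a springy bed, and beside one edge of each tile runs a gap: slide the wooden spacer upright into the one gap that is wide enough for it, all the way down to the bottom and about midway along the gap, and let go of it. Then press that same stand's tile down with the fingers until it is flush with the rim, and finish while still holding it pressed flush, with the spacer still in place. Do not press down the tiles of the other two stands or knock over anything standing around.

Things in the scene. Friction and masses are not known exactly. Their poses are not given: they have to be found in the camera images.
- spacer: loose wooden spacer standing on its long edge, about 60 g, 76 mm high. Origin: centre of its underside; x along its length, z up; the same after a half turn. Blade 60 (x) x 13 (y) mm, 40 high, its lowest 4 mm narrowed to 56 x 9; on top, centred, a grip block 34 (x) x 20 (y) mm from 40 to 76 mm up: take it across these 20 mm.
- stand_a: wooden display stand, fixed, 104 (x) x 112 (y) mm; origin: centre of its underside. Rim 30 mm high round a recess with its floor 8 mm up. In it a white tile 80 (x) x 70 (y) mm, 2 mm from the rim but on its -y side, where a gap 20 mm wide, 84 long (x) goes down to the floor. The spacer fits, lengthwise along x. The stands differ only in this gap and the rim beside it.
- gap_a (a point): middle of that gap's mouth on stand_a, level with the rim's top (30 mm above the table, 22 mm above the recess floor); axes as the stand's
- tile_a_top (a point): centre of the tile's top face on stand_a; 38 mm above the table when up, 30 mm when flush
- tile_a (a joint): how far the tile of stand_a is pressed down, m: 0 as found, top 8 mm proud of the rim; 0.008 = on its stop, top flush with the rim. A spring pushes it back up (about 1 N at first, 8 N at the stop); it stays level wherever it is pressed
- stand_b: wooden display stand, fixed, 104 (x) x 112 (y) mm; origin: centre of its underside. Rim 30 mm high round a recess with its floor 8 mm up. In it a white tile 80 (x) x 70 (y) mm, 2 mm from the rim but on its -y side, where a gap 9 mm wide, 84 long (x) goes down to the floor. Too narrow for the spacer.
- gap_b (a point): middle of that gap's mouth on stand_b, level with the rim's top (30 mm above the table, 22 mm above the recess floor); axes as the stand's
- tile_b_top (a point): centre of the tile's top face on stand_b; 38 mm above the table when up, 30 mm when flush
- tile_b (a joint): how far the tile of stand_b is pressed down, m: 0 as found, top 8 mm proud of the rim; 0.008 = on its stop, top flush with the rim. A spring pushes it back up (about 1 N at first, 8 N at the stop); it stays level wherever it is pressed
- stand_c: wooden display stand, fixed, 104 (x) x 112 (y) mm; origin: centre of its underside. Rim 30 mm high round a recess with its floor 8 mm up. In it a white tile 80 (x) x 70 (y) mm, 2 mm from the rim but on its -y side, where a gap 5 mm wide, 84 long (x) goes down to the floor. Too narrow for the spacer.
- gap_c (a point): middle of that gap's mouth on stand_c, level with the rim's top (30 mm above the table, 22 mm above the recess floor); axes as the stand's
- tile_c_top (a point): centre of the tile's top face on stand_c; 38 mm above the table when up, 30 mm when flush
- tile_c (a joint): how far the tile of stand_c is pressed down, m: 0 as found, top 8 mm proud of the rim; 0.008 = on its stop, top flush with the rim. A spring pushes it back up (about 1 N at first, 8 N at the stop); it stays level wherever it is pressed
- bottle_0: loose bystander: amber dropper bottle, 30 mm wide, 85 mm high, upright; origin: centre of its underside
- bottle_1: loose bystander: amber dropper bottle, 30 mm wide, 85 mm high, upright; origin: centre of its underside
- bottle_2: loose bystander: amber dropper bottle, 30 mm wide, 85 mm high, upright; origin: centre of its underside
- bottle_3: loose bystander: amber dropper bottle, 30 mm wide, 85 mm high, upright; origin: centre of its underside
- bottle_4: loose bystander: amber dropper bottle, 30 mm wide, 85 mm high, upright; origin: centre of its underside
- jar: loose bystander: amber jar, 48 mm wide, 55 mm high; origin: centre of its underside
- mortar: loose bystander: white ceramic mortar, 76 mm wide, 50 mm high; origin: centre of its underside
Mind the look-alikes: they are no part of the job. Leave any blue look-alike of the stand_a alone. There is more than one size of the spacer; the job needs the smaller.

How it is judged:
By the outcome, as a careful person would: the job done as asked, in the order asked, and still so for the second after the job is handed in, while the arm keeps its last pose, push and grip.
It also fails if it takes over 43 s, if anything falls off the work surface, if the arm or the gripper's body presses on something with over 40 N, if the wrist force passes 120 N, or if a joint passes its speed limit or range.

## Robot

A 6-joint arm with a two-finger parallel gripper is mounted at the origin on the work surface. World frame = base frame: x ahead of the robot, y to its left, z up, the work surface at z = 0. Lengths are in m, angles in rad, forces in N, time in s.
With the tool pointing down it reaches from about 0.275 to 0.775 m from the base axis. Payload 14.6 kg.
Tool frame: the origin (TCP) lies between the finger pads; the fingertips stand 14 mm ahead of it and the grasp point (between the pads) lies 5 mm behind it; z points along the fingers, y is the line along which they close (so a half turn about z gives the same grasp; the last joint's range is limited). The gripper opens to 85 mm and grips with 20 to 120 N. Pads are 22 mm wide; open, the fingers measure 114 mm over their backs; the gripper's body (76 mm by 85 mm) begins 54 mm behind the grasp point. The pads swing forward as they close: fully open they stand 13 mm farther back than shut.
Start: joints at [1.025, 0.263, -0.048, 1.259, 0, 1.415], TCP at [0.2, 0.485, 0.245] pointing down, gripper open.
Joint ranges: [-2.65, 2.65], [-0.89, 1.7], [-1.18, 1.37], [-2.13, 2.11], [-1.35, 1.29], [-3.14, 3.14]. Speed limits (rad/s): [1.89, 1.89, 2.57, 2.79, 3.14, 3.14].

## Interface

Orientations are given as a unit quaternion [w, x, y, z].
In Python, from bench import * gives the robot as it stands. The module is installed in compiled form; this text tells all that it offers.
- The arm moves only by the tool apply_moves, never from a script. Its argument "rows" is a list of rows, each a list of 6 numbers: the shift along the world's x, y, z in m, then the turn, a rotation vector about the world's x, y, z in degrees. In form: [[x, y, z, rx, ry, rz], ...]. A call has exactly 8 rows; each row shifts and turns the commanded pose from where the row before left it; what a row does not reach is not made up. A row lasts 1/10 s, in which the tool goes at most 50 mm and 8.59 degrees, less where a joint would pass 70% of its speed; a pose out of reach is approached as far as the arm can. A call with a gripper value outside its range is refused whole. "gripper" is the closure, from 0 (fully open) to 1 (shut), set as the call begins (left out, the last holds). The fingers move at their own pace and stop on an object; the grip force is fixed at half the most. Time passes only in rows, so rows that do not move let the fingers close, or fill a call up. It gives the time, the measured TCP pose, the force, the opening and the grip force at its end, in the units of the state.
- observe(): the state, without advancing time (a new reading comes with each control period).
- read_camera(name): name is "scene" or "top"; returns the picture (384x512x3 uint8, red, green, blue); there is no depth.
- camera_info(name): a dict with "K" (3x3 intrinsics, pixels), "dist" ([k1, k2, p1, p2, k3] as OpenCV has them; the pictures are not rectified), "R" (3x3) and "t" (3): a world point X has camera coordinates R X + t. Camera axes: x right, y down, z forward; pixel columns grow to the right and rows downward; lengths in m; the calibration is good to about 2 mm. A picture is of the moment at which its call begins. camera_info takes no time and is no camera call.
- job_done(): hands the job in; it is judged then, once.
The state is a dict: "time_s": time; "joints": joint angles; "joint_velocities": joint speeds; "tau": joint torques, N m; "eef_pos": TCP position; "orientation": TCP orientation; "contact_force": force on the tool from outside, world axes, zero at the start; "ft_torque": the same for the moment, N m; "finger_gap": opening from 0.0 (shut) to 1.0 (fully open); "grip_force": force on a finger pad.
Only numpy, scipy, OpenCV 4.12 (cv2) and the standard library are available. Lean on these libraries where they do the work, as an engineer would, in place of code of your own. Each camera call takes 0.05 s, during which the arm holds its last target. There are 200 camera calls.

## Working session

There is one attempt and no reset: what is moved stays moved. The work goes in short steps, Python scripts to look and compute and a tool call to move; the robot and the scene stay as the last step left them, time stands still between calls to the robot, and variables do not carry over. Pictures are saved under pics/ and viewed, at most 10 in all, crops included, and the job is handed in when it is done.

Besides the shell and the picture viewer there is one more tool, called after "Emit:" in YAML: its name, and indented under it one key for each argument. apply_moves: Moves the arm, as the interface text tells. Its arguments: {"type":"object","properties":{"rows":{"type":"array","items":{"type":"array","items":{"type":"number"}}},"gripper":{"type":"number"}},"required":["rows"]}

```bash
mkdir -p pics; python3 - <<'E'
from bench import *
import cv2,numpy as np
for n in("scene","top"):
    im=read_camera(n); cv2.imwrite(f"pics/{n}0.png",cv2.resize(im[:,:,::-1],(800,600),interpolation=cv2.INTER_CUBIC)); np.save(f"{n}0.npy",im)
    c=camera_info(n); print(n,np.round(c["K"],1).tolist(),c["dist"],(-np.array(c["R"]).T@np.array(c["t"])).round(3), np.round(c["R"],3).tolist())
print(observe())
E
```

```text
scene [[421.6, 0.0, 256.5], [0.0, 421.6, 192.5], [0.0, 0.0, 1.0]] [0.05508042 0.         0.         0.         0.        ] [1.212 0.734 0.727] [[-0.731, 0.683, -0.004], [0.381, 0.403, -0.832], [-0.566, -0.609, -0.555]]
top [[433.0, 0.0, 253.3], [0.0, 433.0, 188.5], [0.0, 0.0, 1.0]] [-0.15188789  0.          0.          0.          0.        ] [0.298 0.013 1.315] [[-0.005, -1.0, -0.002], [-0.983, 0.005, -0.184], [0.184, 0.001, -0.983]]
{'time_s': 0.1, 'joints': array([ 1.02472410e+00,  2.63476388e-01, -4.88382176e-02,  1.25937294e+00,
       -1.71522650e-05,  1.41544995e+00]), 'joint_velocities': array([-0.00014856, -0.00012159,  0.00226294,  0.00074901, -0.0006873 ,
        0.00056692]), 'tau': array([ 3.21227053e-03, -6.38575172e+01,  3.85063720e+01,  9.96439077e-03,
       -1.32413279e-04, -2.16701004e-06]), 'eef_pos': array([0.19987388, 0.48523959, 0.24488543]), 'orientation': array([-1.45041381e-04,  1.94122546e-01,  9.80977186e-01, -4.21431606e-04]), 'contact_force': array([-0.38677367, -0.16615973, -0.1154599 ]), 'ft_torque': array([-0.04220269,  0.05467197, -0.01908048]), 'grip_force': 0.0, 'finger_gap': 1.0016471723748541}
```

View pics/scene0.png

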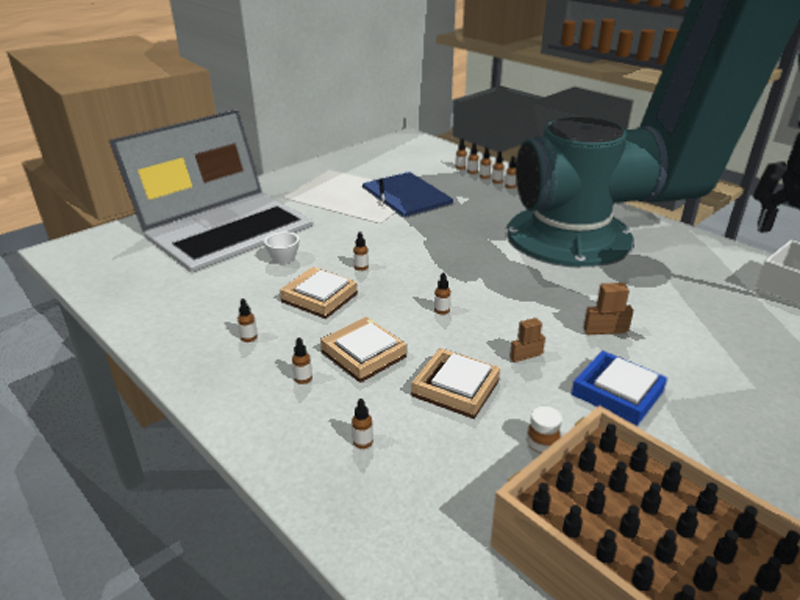

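View pics/top0.png

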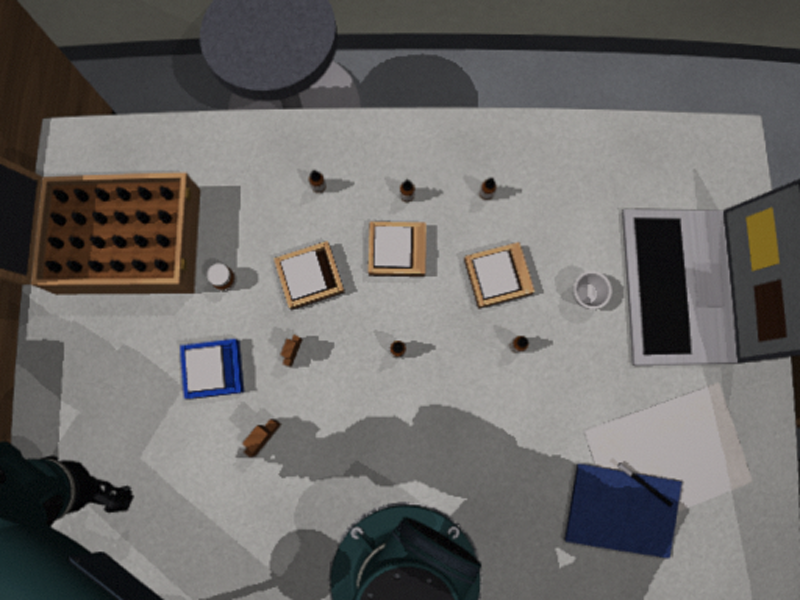

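Top view (800x600 picture): the stand with the wide gap is at (310,275), with its gap on the right. The small spacer is at (291,350) and the large one at (262,437). The blue look-alike is at (210,368) and the jar at (219,275). Next I enlarge the relevant area and measure.

```bash
cat > h.py <<'E'
from bench import *
import cv2,numpy as np
def ray(n,uv,z):
    c=camera_info(n);K=np.array(c["K"]);R=np.array(c["R"]);t=np.array(c["t"])
    p=cv2.undistortPoints(np.array(uv,float).reshape(-1,1,2),K,np.array(c["dist"])).reshape(-1,2)
    d=np.c_[p,np.ones(len(p))]@R; o=-R.T@t
    return o+d*((z-o[2])/d[:,2])[:,None]
def proj(n,X):
    c=camera_info(n);return cv2.projectPoints(np.array(X,float).reshape(-1,1,3),cv2.Rodrigues(np.array(c["R"]))[0],np.array(c["t"]),np.array(c["K"]),np.array(c["dist"]))[0].reshape(-1,2)
def rect(pts):
    (c,(w,h),a)=cv2.minAreaRect((pts[:,:2]*1000).astype(np.float32))
    if w<h: w,h,a=h,w,a+90
    return np.round(c,1),round(w,1),round(h,1),round((a+90)%180-90,1)
E
python3 - <<'E'
from h import *
t=np.load("top0.npy");s=np.load("scene0.npy")
def blob(im,mask,uv):
    n,l,st,ce=cv2.connectedComponentsWithStats(mask.astype(np.uint8),connectivity=4)
    k=l[uv[1],uv[0]]; 
    if k==0: return None
    return cv2.findContours((l==k).astype(np.uint8),0,cv2.CHAIN_APPROX_NONE)[0][0].reshape(-1,2),st[k]
def white(im): 
    h=cv2.cvtColor(im,cv2.COLOR_RGB2HSV); return h
for n,im,uv in(("top",t,(196,175)),("scene",s,(297,241))):
    h=white(im); print(n,"tile px",h[uv[1],uv[0]])
    m=(h[...,1]<60)&(h[...,2]>h[uv[1],uv[0]][2]-45)
    b=blob(im,m,uv)
    if b: print(b[1],rect(ray(n,b[0],.038)))
h=white(t)
for uv in((187,224),(187,220),(185,228),(168,280)):print(uv,h[uv[1],uv[0]],t[uv[1],uv[0]])
c1=cv2.resize(t[140:300,110:240,::-1],None,fx=4.5/1.2,fy=4.5/1.2,interpolation=cv2.INTER_CUBIC)[:600]
cv2.imwrite("pics/topc.png",c1)
c2=cv2.resize(s[170:275,250:410,::-1],None,fx=5,fy=5,interpolation=cv2.INTER_CUBIC);cv2.imwrite("pics/scec.png",c2)
E
```

```text
top tile px [  6   7 177]
[180 161  29  30 576] (array([579.6, 194.7]), 78.9, 68.8, 17.9)
scene tile px [ 60   2 235]
[   13    86   371   298 43406] (array([ 400.4, -110.9]), 1193.6, 1125.1, 89.8)
(187, 224) [ 10 165  54] [54 31 19]
(187, 220) [ 12 168 105] [105  64  36]
(185, 228) [ 12 168  73] [73 44 25]
(168, 280) [ 13 166  92] [92 57 32]
```

View pics/topc.png

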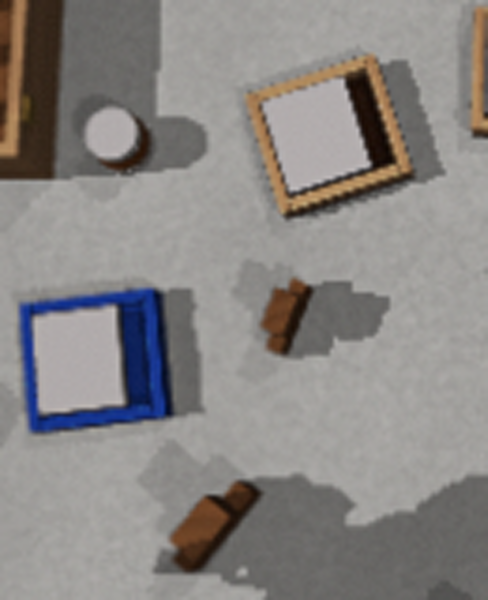

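View pics/scec.png

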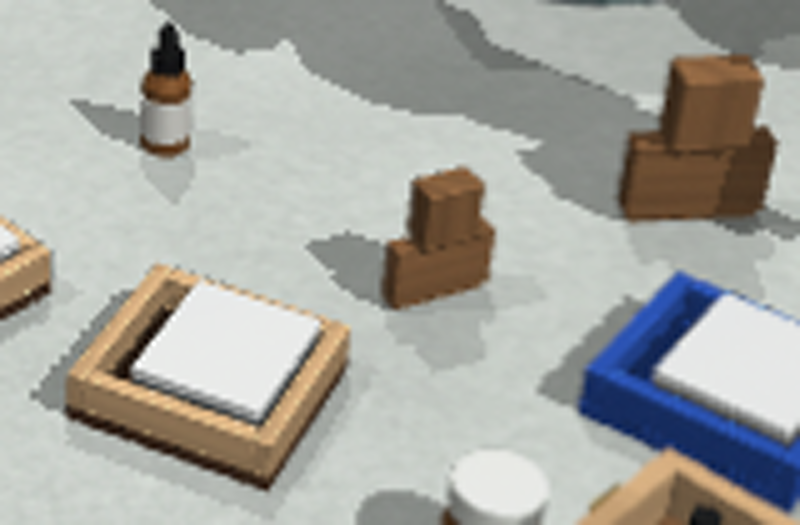

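The top crop shows stand A's tile and its gap at crop (370,120). The spacer is at crop (287,315), tilted along its length. The scene crop shows the spacer's grip top at about (448,185). One more pass: numeric rim and spacer fits, plus a close-up of the spacer.

```bash
python3 - <<'E'
from h import *
t=np.load("top0.npy");s=np.load("scene0.npy")
def comp(m,uv):
    n,l,st,ce=cv2.connectedComponentsWithStats(m.astype(np.uint8),connectivity=8)
    k=l[uv[1],uv[0]]; return (l==k) if k else None
def cont(m): return max(cv2.findContours(m.astype(np.uint8),0,cv2.CHAIN_APPROX_NONE)[0],key=len).reshape(-1,2)
for n,im,tu,su in(("top",t,(196,175),(187,222)),("scene",s,(297,241),(338,210))):
    h=cv2.cvtColor(im,cv2.COLOR_RGB2HSV); hh=h.astype(int)
    print(n,"tile",h[tu[1],tu[0]],"spacer",h[su[1],su[0]])
    if n=="scene":
        m=comp((hh[...,1]<30)&(hh[...,2]>222),tu); 
        if m is not None: print("tile",m.sum(),rect(ray(n,cont(m),.038)))
    wood=(hh[...,1]>80)&(hh[...,0]<25)&(hh[...,2]>100 if n=="top" else hh[...,2]>60)
    if n=="top":
        m=comp(wood,(198,199) if wood[199,198] else tuple(np.argwhere(wood[185:200,180:200])[0][::-1]+[180,185]))
        print("rim",m.sum(),rect(ray(n,cont(m),.030)))
    sp=comp((hh[...,1]>90)&(hh[...,0]<25),su)
    ys,xs=np.nonzero(sp); print("spacer px",xs.min(),xs.max(),ys.min(),ys.max(),sp.sum())
a=cv2.resize(t[208:240,174:200,::-1],None,fx=15,fy=15,interpolation=cv2.INTER_CUBIC)
b=cv2.resize(s[200:234,324:352,::-1],None,fx=14,fy=14,interpolation=cv2.INTER_CUBIC)
H=max(a.shape[0],b.shape[0]);c=np.zeros((H,a.shape[1]+b.shape[1]+10,3),np.uint8);c[:a.shape[0],:a.shape[1]]=a;c[:b.shape[0],a.shape[1]+10:]=b
c=np.clip(c.astype(float)*1.6,0,255).astype(np.uint8);print(c.shape);cv2.imwrite("pics/sp.png",c)
E
```

```text
top tile [  6   7 177] spacer [ 12 170  93]
rim 378 (array([581.8, 185.6]), 111.2, 103.3, -72.1)
spacer px 180 192 214 233 150
scene tile [ 60   2 235] spacer [ 14 136 101]
tile 543 (array([581.1, 196.7]), 77.9, 68.1, 17.7)
spacer px 327 348 204 231 414
(480, 792, 3)
```

View pics/sp.png

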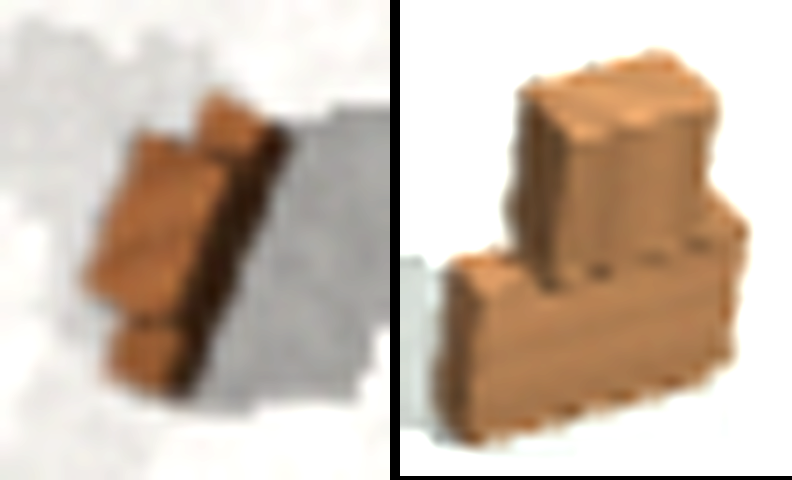

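Close-up: in the top view (left) the grip top has corners at about (140,130), (225,160), (172,318) and (85,285). In the scene view (right) they are at about (525,90), (572,132), (716,105) and (660,52). I cast these onto z=76 mm, and the blade corners onto z=40 mm.

```bash
python3 - <<'E'
from h import *
T=lambda p:np.array(p,float)/15-.5+[174,208]
S=lambda p:(np.array(p,float)-[400,0])/14-.5+[324,200]
for n,p in(("top",T([(140,130),(225,160),(172,318),(85,285)])),("scene",S([(525,90),(572,132),(716,105),(660,52)]))):
    X=ray(n,p,.076);print(n,X[:,:2].mean(0).round(4),rect(X),(X[:,:2]*1000).round(0).tolist())
X=ray("top",T([(210,92),(268,122),(172,393),(105,375)]),.04);print("blade top",rect(X))
X=ray("scene",S([(455,260),(487,290),(745,232)]),.04);print("blade scene",(X[:,:2]*1000).round(1).tolist())
# long edges direction, blade bottom edge scene z=.004..0
X=ray("scene",S([(470,442),(735,365)]),.0);print((X[:,:2]*1000).round(1).tolist(),np.degrees(np.arctan2(*(X[0]-X[1])[[1,0]])))
o=observe();from scipy.spatial.transform import Rotation as R
print(R.from_quat(o["orientation"][[1,2,3,0]]).as_matrix().round(3))
E
```

```text
top [0.4319 0.2151] (array([431.8, 215. ]), 32.2, 18.1, -18.5) [[450.0, 218.0], [444.0, 202.0], [414.0, 212.0], [420.0, 228.0]]
scene [0.4346 0.217 ] (array([435. , 217.9]), 30.1, 18.9, -18.9) [[446.0, 204.0], [450.0, 219.0], [424.0, 232.0], [418.0, 214.0]]
blade top (array([431.5, 214. ]), 59.6, 13.8, -19.4)
blade scene [[457.8, 200.8], [460.8, 210.9], [410.3, 233.2]]
[[457.7, 208.8], [400.6, 229.2]] -19.735114401027875
[[-0.925  0.381 -0.   ]
 [ 0.381  0.925 -0.001]
 [ 0.    -0.001 -1.   ]]
```

Emit:
apply_moves:
  rows:
    - [0.029,-0.034,-0.01,0,0,0.4]
    - [0.029,-0.034,-0.01,0,0,0.4]
    - [0.029,-0.034,-0.01,0,0,0.4]
    - [0.029,-0.034,-0.01,0,0,0.4]
    - [0.029,-0.034,-0.01,0,0,0.4]
    - [0.029,-0.034,-0.01,0,0,0.4]
    - [0.029,-0.034,-0.01,0,0,0.4]
    - [0.029,-0.031,-0.01,0,0,0.4]
  gripper: 0

```text
time_s: 0.9
eef_pos: [0.4328, 0.2146, 0.1648]
orientation: [-0.0, 0.167, 0.986, -0.0]
contact_force: [0.9, 1.3, -0.6]
finger_gap: 1.001
grip_force: 0.0
```

Emit:
apply_moves:
  rows:
    - [0,0.001,-0.025,0,0,0]
    - [0,0,-0.025,0,0,0]
    - [0,0,-0.025,0,0,0]
    - [0,0,-0.018,0,0,0]
    - [0,0,-0.01,0,0,0]
    - [0,0,-0.005,0,0,0]
    - [0,0,0,0,0,0]
    - [0,0,0,0,0,0]

```text
time_s: 1.7
eef_pos: [0.4324, 0.2176, 0.0579]
orientation: [0.0, 0.167, 0.986, 0.0]
contact_force: [0.1, -0.1, -0.1]
finger_gap: 1.003
grip_force: 0.0
```

Emit:
apply_moves:
  rows:
    - [0,0,0,0,0,0]
    - [0,0,0,0,0,0]
    - [0,0,0,0,0,0]
    - [0,0,0,0,0,0]
    - [0,0,0,0,0,0]
    - [0,0,0,0,0,0]
    - [0,0,0,0,0,0]
    - [0,0,0,0,0,0]
  gripper: 1

```text
time_s: 2.5
eef_pos: [0.432, 0.2174, 0.0574]
orientation: [0.0, 0.167, 0.986, 0.0]
contact_force: [-1.1, -1.1, 5.9]
finger_gap: 0.224
grip_force: 59.1
```

Emit:
apply_moves:
  rows:
    - [0,0,0.01,0,0,0]
    - [0,0,0.02,0,0,0]
    - [0,0,0.02,0,0,5]
    - [0,0,0.02,0,0,7]
    - [0,0,0.01,0,0,7]
    - [0,0,0,0,0,7]
    - [0,0,0,0,0,7]
    - [0,0,0,0,0,4]

```text
time_s: 3.3
eef_pos: [0.432, 0.2174, 0.1379]
orientation: [0.0, -0.157, 0.988, 0.0]
contact_force: [0.1, 0.7, -1.0]
finger_gap: 0.227
grip_force: 58.5
```

Emit:
apply_moves:
  rows:
    - [0.02,-0.009,0,0,0,0]
    - [0.03,-0.012,0,0,0,0]
    - [0.03,-0.012,0,0,0,0]
    - [0.03,-0.012,0,0,0,0]
    - [0.03,-0.012,0,0,0,0]
    - [0.02,-0.008,0,0,0,0]
    - [0,0,0,0,0,0]
    - [0,0,0,0,0,0]

```text
time_s: 4.1
eef_pos: [0.5918, 0.1523, 0.1374]
orientation: [-0.0, -0.155, 0.988, 0.0]
contact_force: [-0.5, 0.4, -0.5]
finger_gap: 0.222
grip_force: 58.6
```

```bash
python3 - <<'E'
from h import *
o=observe();print(o["eef_pos"],o["orientation"],o["contact_force"],o["finger_gap"])
t=read_camera("top");s=read_camera("scene");np.save("t1.npy",t);np.save("s1.npy",s)
a=cv2.resize(t[140:220,160:230,::-1],None,fx=5.5,fy=5.5,interpolation=cv2.INTER_CUBIC)
u=proj("scene",[o["eef_pos"]])[0].astype(int);print(u)
b=cv2.resize(s[195:275,262:332,::-1],None,fx=5.5,fy=5.5,interpolation=cv2.INTER_CUBIC)
cv2.imwrite("pics/l1.png",np.clip(np.hstack([a,b])*1.3,0,255).astype(np.uint8))
E
```

```text
[0.59176336 0.15232823 0.13735553] [-2.90246933e-04 -1.54579781e-01  9.87980263e-01  8.09611802e-05] [-0.52038431  0.35723971 -0.50045699] 0.2217045388464579
[280 200]
```

View pics/l1.png

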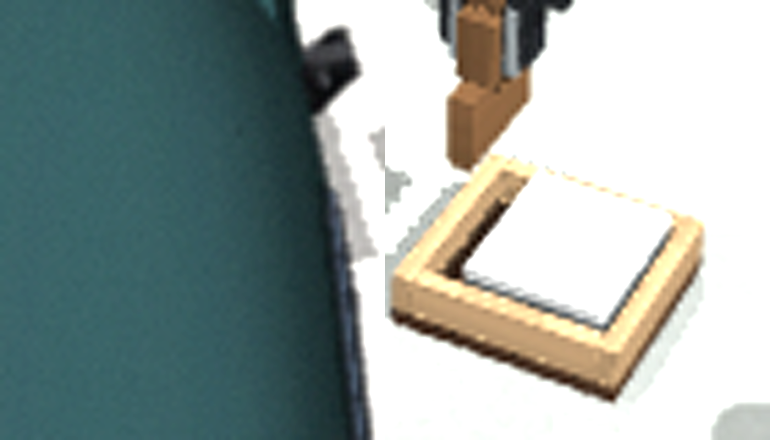

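Scene view: the spacer hangs above the gap end, with its blade top corners at about crop (447,95) and (472,108). The top view is occluded by the arm. I compare these against the predicted corners.

```bash
python3 - <<'E'
from h import *
t=np.radians(17.8);ex=np.array([np.cos(t),np.sin(t)]);ey=np.array([-np.sin(t),np.cos(t)])
c=np.array([.5918,.1523])
L=lambda c,x,y,z:[*(c+ex*x+ey*y),z]
P=proj("scene",[L(c,.03,-.0065,.12),L(c,.03,.0065,.12),L(c,-.03,.0065,.12),L(c,.03,.0065,.084),L(c,.03,-.0065,.084),L(c,-.03,.0065,.084)])
print("pred crop px",((P-[262,195]+.5)*5.5+[385,0]).round(0).tolist())
s=np.load("s1.npy");cv2.imwrite("pics/l2.png",cv2.resize(s[192:230,270:296,::-1],None,fx=15,fy=15,interpolation=cv2.INTER_CUBIC))
print("in l2",((P-[270,192]+.5)*15).round(0).tolist())
g=proj("scene",[L(np.array([.5936,.1523]),x,y,.03) for x,y in((.042,-.01),(-.042,-.01),(.042,.01),(0.052,-.02),(-.052,-.02))])
print("gap crop",((g-[262,195]+.5)*5.5+[385,0]).round(0).tolist())
E
```

```text
pred crop px [[445.0, 94.0], [472.0, 103.0], [531.0, 34.0], [470.0, 168.0], [444.0, 159.0], [528.0, 98.0]]
in l2 [[44.0, 302.0], [116.0, 326.0], [278.0, 139.0], [111.0, 502.0], [41.0, 479.0], [270.0, 312.0]]
gap crop [[420.0, 266.0], [501.0, 166.0], [459.0, 280.0], [391.0, 271.0], [492.0, 149.0]]
```

View pics/l2.png

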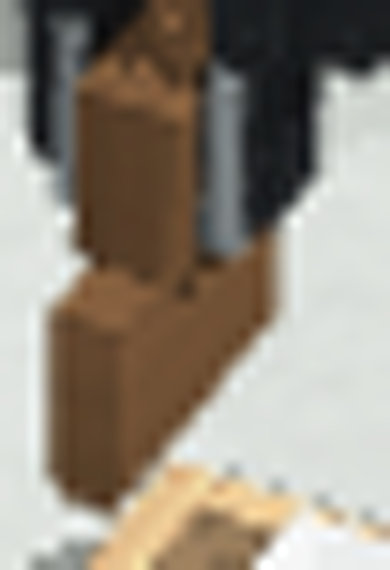

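Emit:
apply_moves:
  rows:
    - [0.0015,0,-0.01,0,0,0]
    - [0,0,-0.015,0,0,0]
    - [0,0,-0.01,0,0,0]
    - [0,0,-0.008,0,0,0]
    - [0,0,-0.005,0,0,0]
    - [0,0,-0.004,0,0,0]
    - [0,0,-0.004,0,0,0]
    - [0,0,0,0,0,0]

```text
time_s: 5.0
eef_pos: [0.5934, 0.1524, 0.081]
orientation: [-0.0, -0.155, 0.988, 0.0]
contact_force: [0.4, -0.5, -0.5]
finger_gap: 0.225
grip_force: 58.6
```

Emit:
apply_moves:
  rows:
    - [0,0,-0.003,0,0,0]
    - [0,0,-0.003,0,0,0]
    - [0,0,-0.003,0,0,0]
    - [0,0,-0.003,0,0,0]
    - [0,0,-0.002,0,0,0]
    - [0,0,-0.001,0,0,0]
    - [0,0,0,0,0,0]
    - [0,0,0,0,0,0]

```text
time_s: 5.8
eef_pos: [0.5935, 0.1524, 0.0663]
orientation: [0.0, -0.155, 0.988, -0.0]
contact_force: [-1.0, 0.6, -0.6]
finger_gap: 0.222
grip_force: 58.6
```

Emit:
apply_moves:
  rows:
    - [0,0,-0.0005,0,0,0]
    - [0,0,-0.0005,0,0,0]
    - [0,0,-0.0005,0,0,0]
    - [0,0,0,0,0,0]
    - [0,0,0,0,0,0]
    - [0,0,0,0,0,0]
    - [0,0,0,0,0,0]
    - [0,0,0,0,0,0]

```text
time_s: 6.6
eef_pos: [0.5936, 0.1524, 0.0654]
orientation: [0.0, -0.155, 0.988, -0.0]
contact_force: [-2.6, -0.6, 8.5]
finger_gap: 0.227
grip_force: 60.0
```

Emit:
apply_moves:
  rows:
    - [0,0,0,0,0,0]
    - [0,0,0,0,0,0]
    - [0,0,0,0,0,0]
    - [0,0,0,0,0,0]
    - [0,0,0,0,0,0]
    - [0,0,0,0,0,0]
    - [0,0,0,0,0,0]
    - [0,0,0,0,0,0]
  gripper: 0

```text
time_s: 7.4
eef_pos: [0.5935, 0.1524, 0.0648]
orientation: [-0.0, -0.155, 0.988, 0.0]
contact_force: [-1.3, 0.6, -0.5]
finger_gap: 0.999
grip_force: 0.0
```

Emit:
apply_moves:
  rows:
    - [0,0,0.005,0,0,0]
    - [0,0,0.01,0,0,0]
    - [0,0,0.02,0,0,0]
    - [0,0,0.02,0,0,0]
    - [0,0,0.025,0,0,0]
    - [0,0,0.015,0,0,0]
    - [0,0,0,0,0,0]
    - [0,0,0,0,0,0]

```text
time_s: 8.2
eef_pos: [0.5935, 0.1524, 0.16]
orientation: [0.0, -0.155, 0.988, -0.0]
contact_force: [0.5, 0.0, -0.2]
finger_gap: 1.003
grip_force: 0.0
```

Emit:
apply_moves:
  rows:
    - [-0.003,0.01,0,0,0,0]
    - [-0.003,0.01,0,0,0,0]
    - [-0.003,0.01,0,0,0,0]
    - [-0.003,0.01,0,0,0,0]
    - [-0.003,0.0075,0,0,0,0]
    - [0,0,0,0,0,0]
    - [0,0,0,0,0,0]
    - [0,0,0,0,0,0]
  gripper: 1

```text
time_s: 9.0
eef_pos: [0.5786, 0.1997, 0.1598]
orientation: [0.0, -0.155, 0.988, -0.0]
contact_force: [0.0, -0.5, 0.2]
finger_gap: -0.001
grip_force: 0.0
```

```bash
python3 - <<'E'
from h import *
o=observe();print(o["eef_pos"],o["finger_gap"])
s=read_camera("scene")
cv2.imwrite("pics/p1.png",cv2.resize(s[180:275,250:360,::-1],None,fx=6,fy=6,interpolation=cv2.INTER_CUBIC))
t=np.radians(17.8);ex=np.array([np.cos(t),np.sin(t)]);ey=np.array([-np.sin(t),np.cos(t)]);c=np.array([.5936,.1523])
P=proj("scene",[[*(c+ex*x+ey*y),z] for x,y,z in((.017,-.01,.084),(.017,.01,.084),(-.017,.01,.084),(.03,-.0065,.048),(.03,.0065,.048),(-.03,.0065,.048))])
print(((P-[250,180]+.5)*6).round(0).tolist())
E
```

```text
[0.57860767 0.19965729 0.15980439] -0.0012333737652349352
[[140.0, 246.0], [183.0, 260.0], [219.0, 217.0], [132.0, 333.0], [160.0, 343.0], [222.0, 265.0]]
```

View pics/p1.png

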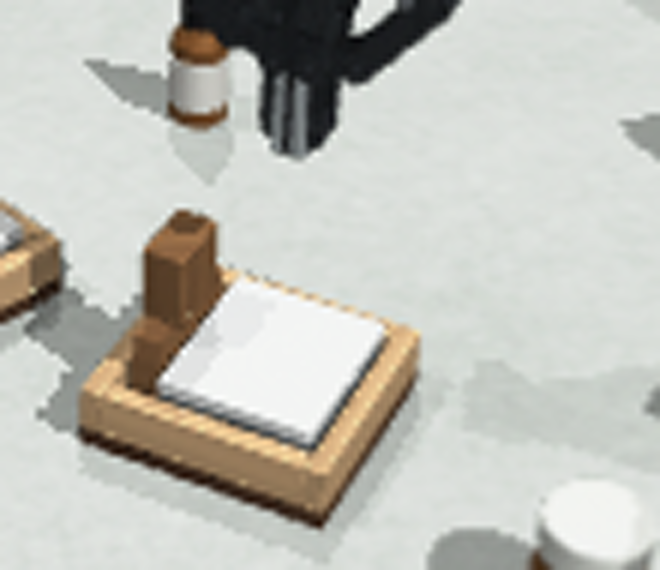

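The spacer sits upright and seated: its blade corner is at (135,330), predicted (132,333). To keep the finger linkage clear of the grip block, I turn the tool a quarter turn before pressing.

Emit:
apply_moves:
  rows:
    - [0,0,0,0,0,-6]
    - [0,0,0,0,0,-8]
    - [0,0,0,0,0,-8]
    - [0,0,0,0,0,-8]
    - [0,0,0,0,0,-8]
    - [0,0,0,0,0,-8]
    - [0,0,0,0,0,-8]
    - [0,0,0,0,0,-6]

```text
time_s: 9.85
eef_pos: [0.5787, 0.1995, 0.1598]
orientation: [0.0, 0.363, 0.932, -0.0]
contact_force: [0.6, -0.8, 0.5]
finger_gap: -0.002
grip_force: 0.0
```

Emit:
apply_moves:
  rows:
    - [0,0,0,0,0,-6]
    - [0,0,-0.01,0,0,-8]
    - [0,0,-0.02,0,0,-8]
    - [0,0,-0.02,0,0,-8]
    - [0,0,-0.02,0,0,0]
    - [0,0,-0.015,0,0,0]
    - [0,0,-0.01,0,0,0]
    - [0,0,-0.005,0,0,0]

```text
time_s: 10.65
eef_pos: [0.5784, 0.1996, 0.0591]
orientation: [-0.0, 0.589, 0.808, -0.0]
contact_force: [0.3, -0.1, 0.0]
finger_gap: 0.002
grip_force: 0.0
```

Emit:
apply_moves:
  rows:
    - [0,0,-0.002,0,0,0]
    - [0,0,-0.002,0,0,0]
    - [0,0,-0.002,0,0,0]
    - [0,0,-0.002,0,0,0]
    - [0,0,0,0,0,0]
    - [0,0,0,0,0,0]
    - [0,0,0,0,0,0]
    - [0,0,0,0,0,0]

```text
time_s: 11.45
eef_pos: [0.5785, 0.1999, 0.0519]
orientation: [0.0, 0.589, 0.808, 0.0]
contact_force: [0.5, 0.2, -0.2]
finger_gap: -0.004
grip_force: 0.1
```

Emit:
apply_moves:
  rows:
    - [0,0,-0.002,0,0,0]
    - [0,0,-0.002,0,0,0]
    - [0,0,-0.001,0,0,0]
    - [0,0,-0.001,0,0,0]
    - [0,0,0,0,0,0]
    - [0,0,0,0,0,0]
    - [0,0,0,0,0,0]
    - [0,0,0,0,0,0]

```text
time_s: 12.25
eef_pos: [0.5787, 0.2, 0.046]
orientation: [0.0, 0.589, 0.808, 0.0]
contact_force: [-0.8, 0.1, 6.0]
finger_gap: 0.002
grip_force: 2.8
```

Emit:
apply_moves:
  rows:
    - [0,0,-0.001,0,0,0]
    - [0,0,-0.0005,0,0,0]
    - [0,0,-0.0005,0,0,0]
    - [0,0,0,0,0,0]
    - [0,0,0,0,0,0]
    - [0,0,0,0,0,0]
    - [0,0,0,0,0,0]
    - [0,0,0,0,0,0]

```text
time_s: 13.05
eef_pos: [0.5787, 0.2, 0.0441]
orientation: [0.0, 0.589, 0.808, 0.0]
contact_force: [-0.8, 0.1, 7.4]
finger_gap: -0.004
grip_force: 3.6
```

Emit:
apply_moves:
  rows:
    - [0,0,-0.0005,0,0,0]
    - [0,0,-0.0005,0,0,0]
    - [0,0,0,0,0,0]
    - [0,0,0,0,0,0]
    - [0,0,0,0,0,0]
    - [0,0,0,0,0,0]
    - [0,0,0,0,0,0]
    - [0,0,0,0,0,0]

```text
time_s: 13.85
eef_pos: [0.5787, 0.2, 0.0437]
orientation: [0.0, 0.589, 0.808, 0.0]
contact_force: [-4.6, -0.6, 18.8]
finger_gap: 0.003
grip_force: 8.6
```

```bash
python3 - <<'E'
from h import *
s=read_camera("scene");print(observe()["contact_force"])
cv2.imwrite("pics/p2.png",cv2.resize(s[130:290,180:400,::-1],None,fx=3.6,fy=3.6,interpolation=cv2.INTER_CUBIC))
E
```

```text
[-4.53803228  0.36369297 17.88521259]
```

View pics/p2.png

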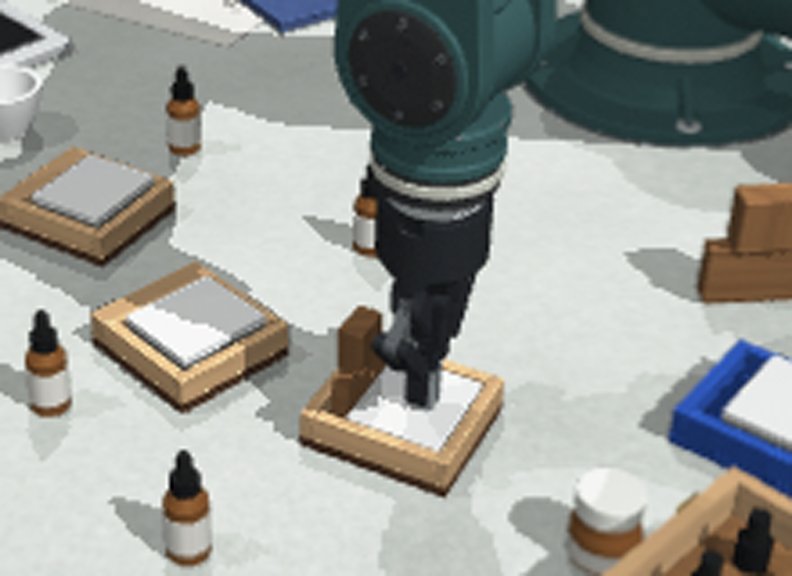

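The tile at (420,405) is flush with the rim, the spacer stands upright in its gap at (358,355), and the other stands and bottles are undisturbed. I'm handing it in.

```bash
python3 -c "
from bench import *
print(job_done())"
```

```text
the job is handed in; nothing more can be done
None
```

The job is handed in: the small spacer stands released at the bottom of stand A's gap, about midway along it, and the fingers hold that stand's tile flush on its stop at about 18 N, with the other tiles unpressed and nothing knocked over.

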